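# Cull the over-tall vial, then work the cap press

### The job

One of the six vials standing in the cap press is too tall for this batch: while the lever is still locked up, lift that one out, stand it upright in the steel tray beside the press and let go. Then flip the lever's safety catch outward, pull the lever forward and down to its stop so that the pad pushes the other five caps home, and finish still holding the lever down. Leave the five good vials in their bores and everything else on the bench where it is.

Things in the scene. Friction and masses are not known exactly. Their poses are not given: they have to be found in the camera images.
- press: cap press, bolted down; origin on the bench under the middle of its nest, x axis from its front (robot's side) to the back, y to its left. White base, x -60 to 130 mm, y -137 to 173 mm, 20 mm high; aluminium nest plate 92 x 170 mm, top 46 mm up, six bores 25 mm wide, 18 mm deep at x = +-22, y = -40, 0, 40 mm. Lever hinge: axis along y at x = 90 mm, 88 mm up, between cheeks at y = +-115 mm, 106 mm high.
- lever (a joint): swing of the U-shaped press lever, rad: 0 = up, leaning 16 degrees back, 1.85 = pulled forward and down to its stop, level. A spring returns it: at the grip about 3 N when up, 7 N at the bottom; the caps add about 7 N in the last few degrees. Side arms at y = +-100 mm of the press, and a 184 mm wide pressing plate with rubber pad between them, 41 to 125 mm from the hinge, 20 mm thick.
- lever_grip: cross grip of the lever: a turning rubber sleeve 18 mm thick, 160 mm long, along the press's y axis between the side arms, 31 mm clear of the pressing plate. Origin at its middle, 165 mm from the hinge axis: 159 mm above and 45 mm behind the hinge when up, level with it and 165 mm in front when fully down.
- catch (a joint): swing of the safety catch, rad: 0 = guarding: upright, leaning 8 degrees inward, in front of a stop pin on the lever's left arm; 1.25 = flipped right out to the press's left (+y), 64 degrees from upright. A light gravity latch (under 1 N): pushed outward past 0.5 rad it falls open by itself and stays. Its pivot axis runs along the press's x at y = 150 mm, 72 mm above the bench.
- catch_thumb (a point): middle of the catch's thumb bar: black round bar 13 mm thick, 40 mm long, along the press's x axis, bent forward from the top of the steel catch (8 x 12 mm strip); 88 mm from the catch's pivot, 159 mm above the bench while guarding. The stop pin sits 27 mm behind and 22 mm below its middle, the lever's arms about 50 mm behind.
- tall_mid (a point): centre (half-way up) of the odd vial: amber glass, 22.5 mm wide like the others but 75.5 mm tall, 79.5 mm with its loose aluminium cap (20.8 mm wide); z axis up. It stands in one of the six bores, 29.5 mm taller than its neighbours. Its narrow neck lies 62 to 71 mm above its foot. About 36 g.
- tray: the open steel reject tray, fixed, 130 x 110 mm outside, 24 mm high, walls and floor 3 mm; origin under its centre, x along its 130 mm side. It may be on either side of the press.
- vial1_mid (a point): centre (half-way up) of a proper vial: amber glass, 22.5 mm wide, 46 mm tall, 50 mm with its aluminium cap as yet unseated; stands in a bore, z axis up
- cap1 (a joint): how far the cap of vial1 has been pushed down, m: 0 = loose on the neck, 0.004 = hard home; it stays where it is pushed (about 2.5 N)
- vial2_mid (a point): centre (half-way up) of a proper vial: amber glass, 22.5 mm wide, 46 mm tall, 50 mm with its aluminium cap as yet unseated; stands in a bore, z axis up
- cap2 (a joint): how far the cap of vial2 has been pushed down, m: 0 = loose on the neck, 0.004 = hard home; it stays where it is pushed (about 2.5 N)
- vial3_mid (a point): centre (half-way up) of a proper vial: amber glass, 22.5 mm wide, 46 mm tall, 50 mm with its aluminium cap as yet unseated; stands in a bore, z axis up
- cap3 (a joint): how far the cap of vial3 has been pushed down, m: 0 = loose on the neck, 0.004 = hard home; it stays where it is pushed (about 2.5 N)
- vial4_mid (a point): centre (half-way up) of a proper vial: amber glass, 22.5 mm wide, 46 mm tall, 50 mm with its aluminium cap as yet unseated; stands in a bore, z axis up
- cap4 (a joint): how far the cap of vial4 has been pushed down, m: 0 = loose on the neck, 0.004 = hard home; it stays where it is pushed (about 2.5 N)
- vial5_mid (a point): centre (half-way up) of a proper vial: amber glass, 22.5 mm wide, 46 mm tall, 50 mm with its aluminium cap as yet unseated; stands in a bore, z axis up
- cap5 (a joint): how far the cap of vial5 has been pushed down, m: 0 = loose on the neck, 0.004 = hard home; it stays where it is pushed (about 2.5 N)
- tipbox: loose closed box of pipette tips, grey with a white lid, 124 x 86 x 63 mm; to be left alone
- solvent: loose amber reagent bottle, 70 mm across, 140 mm tall, standing; to be left alone
- beaker: loose empty glass beaker, 68 mm across, 90 mm tall, standing; to be left alone
- column: loose steel chromatography column lying on the bench, 162 mm long, 17 mm across its end nuts; to be left alone
- wrench: loose small steel wrench lying flat, 130 mm long, 8 mm thick; to be left alone
- pen: loose marker pen lying flat, 125 mm long, 15 mm thick; to be left alone
- capbox: loose square carton of spare caps, 87 x 87 x 35 mm; to be left alone
Things that resemble listed ones, but are neither listed nor needed, are in the scene too. Leave any blue or purple look-alike of the part that bears tall_mid alone.

How it is judged:
By the outcome, as a careful person would: the job done as asked, in the order asked, and still so for the second after the job is handed in, while the arm keeps its last pose, push and grip.
It also fails if it takes over 61 s, if anything falls off the work surface, if the arm or the gripper's body presses on something with over 40 N, if the wrist force passes 120 N, or if a joint passes its speed limit or range.

### The arm

A 7-joint arm with a two-finger parallel gripper is mounted at the origin on the work surface. World frame = base frame: x ahead of the robot, y to its left, z up, the work surface at z = 0. Lengths are in m, angles in degrees, forces in N, time in s.
With the tool pointing down it reaches from about 0.425 to 0.875 m from the base axis. Payload 4.7 kg.
Tool frame: the origin (TCP) lies midway between the tips of the shut fingers; the grasp point (between the pads) lies 19 mm behind it; z points along the fingers, y is the line along which they close (so a half turn about z gives the same grasp; the last joint's range is limited). The gripper opens to 87 mm and grips with 3 to 60 N. Pads are 19 mm wide; open, the fingers measure 117 mm over their backs; the gripper's body (75 mm by 190 mm) begins 51 mm behind the grasp point.
Start: joints at [-68.348, 18.392, -4.016, 83.108, 1.295, 78.541, -3.26], TCP at [0.231, 0.607, 0.196] pointing down, gripper open.
Joint ranges: [-163.93, 163.93], [-17.29, 119.83], [-79.2, 71.16], [3.27, 140.29], [-89.18, 269.18], [5.43, 117.66], [-154.24, 154.24]. Speed limits (degrees/s): [147.25, 147.25, 180, 180, 180, 180, 180].

### API

Orientations are given as a 3x3 rotation matrix whose columns are the frame's x, y, z axes.
In Python, from bench import env, eyes gives the robot as it stands.
- The arm moves only by the tool arm_command, never from a script. Its argument "rows" is text: rows parted by semicolons, each of 7 numbers parted by spaces: the turn, a rotation vector about the tool's x, y, z in degrees, then the shift along the tool's x, y, z in m, then the finger opening in m, from 0 to 0.087. In form: ax ay az tx ty tz gripper; .... A call has 1 to 8 rows; each row shifts and turns the commanded pose from where the row before left it, along the tool's axes as they then stand; what a row does not reach is not made up. A row lasts 1/10 s, in which the tool goes at most 50 mm and 8.59 degrees, less where a joint would pass 70% of its speed; a pose out of reach is approached as far as the arm can. A call with a gripper value outside its range is refused whole. The fingers move at their own pace and stop on an object; "grip_force" is the grip in N (left out, the last holds). Time passes only in rows, so rows that do not move let the fingers close. It gives the time, the measured TCP pose, the force, the opening and the grip force at its end, in the units of the state.
- env.get_obs(): the state, without advancing time (a new reading comes with each control period).
- eyes.get_image(name): name is "side" or "top" or "wrist"; returns a dict with "color" (384x512x3 uint8, red, green, blue), "fx", "fy", "cx", "cy" (pixels), "R" (3x3) and "t" (3): a world point X has camera coordinates R X + t. Camera axes: x right, y down, z forward; pixel columns grow to the right and rows downward; lengths in m; the calibration is good to about 2 mm. A picture is of the moment at which its call begins. There is no depth.
- env.hand_in(): hands the job in; it is judged then, once.
The state is a dict: "clock": time; "joints": joint angles; "qd": joint speeds; "tau": joint torques, N m; "position": TCP position; "tcp_rot": TCP orientation; "force": force on the tool from outside, world axes, zero at the start; "wrist_torque": the same for the moment, N m; "finger_gap": opening from 0.0 (shut) to 1.0 (fully open); "grip_force": force on a finger pad.
Only numpy, scipy, OpenCV 4.12 (cv2) and the standard library are available. Lean on these libraries where they do the work, as an engineer would, in place of code of your own. Each camera call takes 0.05 s, during which the arm holds its last target. There are 200 camera calls.

## Working session

There is one attempt and no reset: what is moved stays moved. The work goes in short steps, Python scripts to look and compute and a tool call to move; the robot and the scene stay as the last step left them, time stands still between calls to the robot, and variables do not carry over. Pictures are saved under pics/ and viewed, at most 10 in all, crops included, and the job is handed in when it is done.

Besides the shell and the picture viewer there is one more tool, called after ">>>" as name(argument=value, ...), one argument or row to a line, values as JSON. arm_command: Moves the arm, as the interface text tells. Its arguments: {"type":"object","properties":{"rows":{"type":"string"},"grip_force":{"type":"number"}},"required":["rows"]}

```bash
mkdir -p pics; ls; python3 - <<'E'
from bench import env, eyes
import cv2,numpy as np
o=env.get_obs()
for k in o: print(k,np.round(o[k],3).tolist())
for n in("top","side"):
    i=eyes.get_image(n); cv2.imwrite(f"pics/{n}0.png",i["color"][:,:,::-1])
    print(n,i["fx"],i["fy"],i["cx"],i["cy"],np.round(i["R"],4).tolist(),np.round(i["t"],4).tolist())
E
```

```text
pics
clock 0.0
joints [-68.348, 18.44, -4.017, 83.173, 1.293, 78.542, -3.26]
qd [0.032, -0.033, 0.06, 0.065, 0.019, -0.048, 0.005]
tau [0.0, -49.128, -0.404, -31.254, -0.064, 0.044, 0.0]
position [0.231, 0.607, 0.195]
tcp_rot [[-0.935, 0.356, -0.001], [0.356, 0.935, -0.002], [-0.0, -0.002, -1.0]]
force [-1.421, 0.019, 0.503]
wrist_torque [0.047, 0.033, -0.056]
grip_force 0.0
finger_gap 0.999
top 479.55676370591226 479.55676370591226 257.0029254401647 189.20110710702522 [[0.0161, -0.9997, 0.0173], [-0.9922, -0.0181, -0.1229], [0.1232, -0.0152, -0.9923]] [-0.0227, 0.5199, 1.4249]
side 452.95899763416554 452.95899763416554 243.15641818256006 193.58719059249046 [[0.9963, -0.0838, 0.0184], [-0.0335, -0.5774, -0.8158], [0.0789, 0.8121, -0.5781]] [-0.5236, 0.1443, 1.2565]
```

View pics/top0.png

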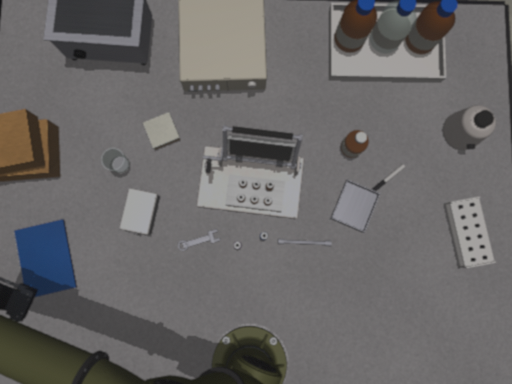

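View pics/side0.png

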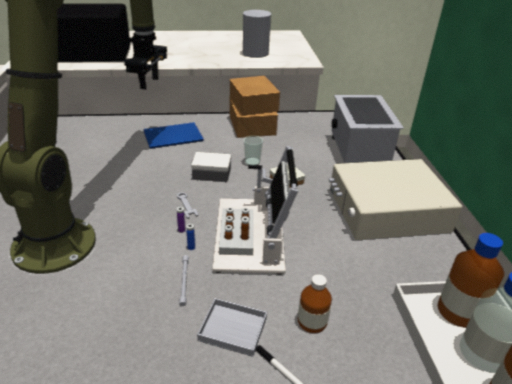

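The top view shows the press near (250,182), the tray at (355,205) to its right, blue/purple decoys at (238,245) and (264,236), and the catch on the press's left at (208,165). Next I'll zoom in on both views.

```bash
cat > h.py <<'E'
from bench import env, eyes
import cv2,numpy as np
np.set_printoptions(precision=4,suppress=True)
def ray(i,u,v):
    d=np.linalg.inv(i["R"])@np.array([(u-i["cx"])/i["fx"],(v-i["cy"])/i["fy"],1]); c=-np.array(i["R"]).T@np.array(i["t"]); return c,d
def onz(i,u,v,z):
    c,d=ray(i,u,v); return c+d*(z-c[2])/d[2]
def proj(i,X):
    p=np.array(i["R"])@np.array(X)+np.array(i["t"]); return np.array([i["fx"]*p[0]/p[2]+i["cx"],i["fy"]*p[1]/p[2]+i["cy"]])
def tri(obs):
    A=np.zeros((3,3));b=np.zeros(3)
    for i,u,v in obs:
        c,d=ray(i,u,v); d=d/np.linalg.norm(d); P=np.eye(3)-np.outer(d,d); A+=P;b+=P@c
    return np.linalg.solve(A,b)
E
python3 - <<'E'
from h import *
t=eyes.get_image("top")["color"];s=eyes.get_image("side")["color"]
a=cv2.resize(t[110:250,190:390],(800,560),interpolation=cv2.INTER_CUBIC)
b=cv2.resize(s[140:290,170:330],(640,600),interpolation=cv2.INTER_CUBIC)
cv2.imwrite("pics/t1.png",a[:,:,::-1]);cv2.imwrite("pics/s1.png",b[:,:,::-1])
E
```

```text
(no output)
```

View pics/t1.png

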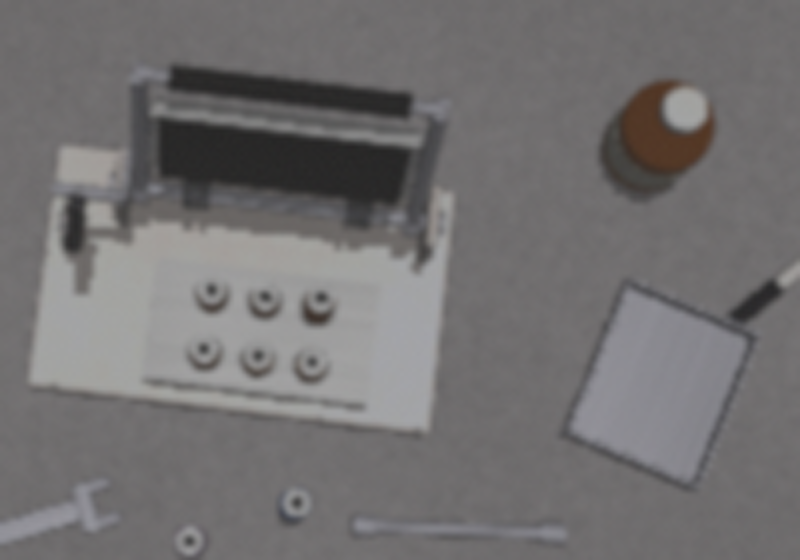

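View pics/s1.png

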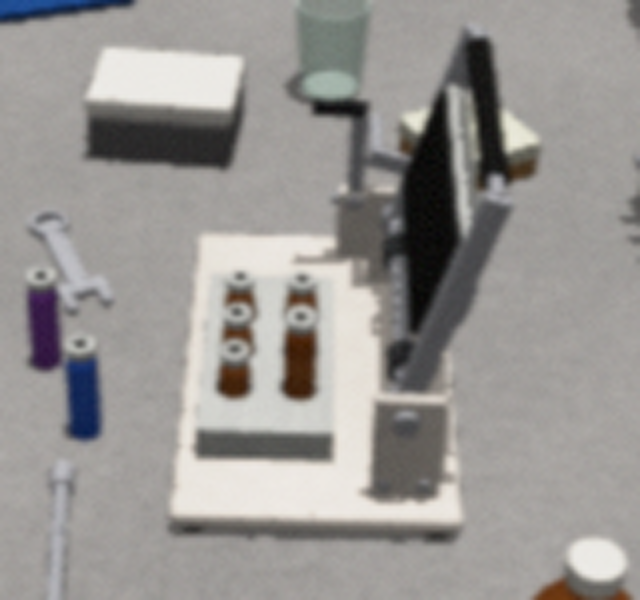

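The odd vial is in the back-right bore (side crop foot about (300,395), cap at (300,318)). The catch thumb is at top crop (75,225). Next I'll work out poses.

```bash
python3 - <<'E'
from h import *
t=eyes.get_image("top");s=eyes.get_image("side")
T=lambda u,v:(190+u/4-.4,110+v/4-.4)
S=lambda u,v:(170+u/4-.4,140+v/4-.4)
FL=onz(t,*T(30,385),.02);FR=onz(t,*T(428,432),.02)
print("front corners",FL,FR,np.linalg.norm(FL-FR))
caps={(22,40):(211,294),(22,0):(265,300),(-22,40):(204,352),(-22,0):(257,358),(-22,-40):(312,364)}
P=[];Q=[]
for k,v in caps.items():
    w=onz(t,*T(*v),.078);P.append(w[:2]);Q.append(np.array(k)/1e3);print(k,w)
P+= [FL[:2],FR[:2]];Q+=[np.array([-.06,.173]),np.array([-.06,-.137])]
P=np.array(P);Q=np.array(Q);pm,qm=P.mean(0),Q.mean(0)
H=(Q-qm).T@(P-pm);th=np.arctan2(H[0,1]-H[1,0],H[0,0]+H[1,1])
R=np.array([[np.cos(th),-np.sin(th)],[np.sin(th),np.cos(th)]]);o=pm-R@qm
print("yaw",np.degrees(th),"o",o);print("res mm",((Q@R.T+o)-P)*1e3)
print("tall nominal",R@[.022,-.040]+o,"seen",onz(t,*T(319,299),.1075),"tri",tri([(t,*T(319,299)),(s,*S(301,314))]))
th3=tri([(t,*T(74,223)),(s,*S(341,107))]);print("thumb",th3,"in press",R.T@(th3[:2]-o), "top@.159",R.T@(onz(t,*T(74,223),.159)[:2]-o))
g=onz(t,*T(291,90),.247);print("grip",g,R.T@(g[:2]-o),"bottom",R@[-.075,0]+o)
tr=[onz(t,*T(*c),.024) for c in((627,281),(754,338),(692,489),(565,434))]
print("tray",np.mean(tr,0),[np.linalg.norm(tr[k]-tr[k-1]) for k in range(4)],np.array(tr))
for n,p,z in(("pen",(735,318),.01),("bottle",(668,128),.1),("dec1",(295,502),.07),("dec2",(190,542),.07)):print(n,onz(t,*T(*p),z))
np.savez("press.npz",R=R,o=o)
o=env.get_obs();print(o["clock"])
E
```

```text
front corners [0.4673 0.1676 0.02  ] [ 0.4368 -0.136   0.02  ] 0.3051199388544129
(22, 40) [0.5318 0.0304 0.078 ]
(22, 0) [ 0.5281 -0.0095  0.078 ]
(-22, 40) [0.4888 0.0346 0.078 ]
(-22, 0) [ 0.4851 -0.0043  0.078 ]
(-22, -40) [ 0.4814 -0.0447  0.078 ]
yaw -5.709670911580565 o [ 0.5076 -0.0074]
res mm [[ 1.6111 -0.1353]
 [ 1.3544 -0.1014]
 [ 0.8567 -0.0357]
 [ 0.6034 -0.8872]
 [ 0.3246 -0.2633]
 [-2.2303  3.1492]
 [-2.5198 -1.7263]]
tall nominal [ 0.5255 -0.0494] seen [ 0.5256 -0.048   0.1075] tri [ 0.5246 -0.0479  0.1101]
thumb [0.5677 0.1252 0.1616] in press [0.0466 0.1379] top@.159 [0.0478 0.1382]
grip [ 0.6449 -0.0221  0.247 ] [ 0.1381 -0.001 ] bottom [0.4329 0.0001]
tray [ 0.4754 -0.3124  0.024 ] [np.float64(0.12781814505843409), np.float64(0.10614621452961966), np.float64(0.12607421412460698), np.float64(0.1044640747916964)] [[ 0.5552 -0.288   0.024 ]
 [ 0.5129 -0.3854  0.024 ]
 [ 0.3967 -0.3364  0.024 ]
 [ 0.4368 -0.2399  0.024 ]]
pen [ 0.5299 -0.3746  0.01  ]
bottle [ 0.6583 -0.3036  0.1   ]
dec1 [ 0.3806 -0.034   0.07  ]
dec2 [0.3503 0.0422 0.07  ]
0.3
```

>>> arm_command(
  rows="0 0 -7.5 0 0 -0.035 0.087; 0 0 -7.5 0 0 -0.035 0.087; 0 0 0 -0.02 -0.04 0 0.087; 0 0 0 -0.02 -0.04 0 0.06; 0 0 0 -0.02 -0.04 0 0.06; 0 0 0 -0.02 -0.04 0 0.04; 0 0 0 -0.02 -0.04 0 0.04; 0 0 0 -0.02 -0.04 0 0.04",
)

```text
clock: 1.1
position: [0.3267, 0.3547, 0.2659]
tcp_rot: [[-0.995, 0.102, 0.0], [0.102, 0.995, 0.001], [-0.0, 0.001, -1.0]]
force: [0.7, -0.1, 0.8]
finger_gap: 0.633
grip_force: 0.0
```

>>> arm_command(
  rows="0 0 0 -0.024 -0.04 0 0.04; 0 0 0 -0.024 -0.04 0 0.04; 0 0 0 -0.024 -0.04 0 0.04; 0 0 0 -0.024 -0.04 0 0.04; 0 0 0 -0.024 -0.04 0 0.04; 0 0 0 -0.024 -0.04 0 0.04; 0 0 0 -0.024 -0.04 0 0.04; 0 0 0 -0.024 -0.04 0 0.04",
)

```text
clock: 1.9
position: [0.4852, 0.0168, 0.2661]
tcp_rot: [[-0.995, 0.102, 0.001], [0.102, 0.995, 0.001], [-0.001, 0.001, -1.0]]
force: [0.3, 0.5, 0.4]
finger_gap: 0.461
grip_force: 0.0
```

```bash
cat >> h.py <<'E'
_p=np.load("press.npz");PR,PO=_p["R"],_p["o"]
def w(x,y,z): # press mm -> world m
    a=PR@np.array([x,y])/1e3+PO; return np.array([a[0],a[1],z/1e3])
def rest(X,ob=None):
    ob=ob or env.get_obs(); return np.array(ob["tcp_rot"]).T@(np.array(X)-ob["position"])*1e3
E
python3 - <<'E'
from h import *
i=eyes.get_image("wrist");cv2.imwrite("pics/w1.png",i["color"][:,:,::-1])
ob=env.get_obs();print("cam in world",-i["R"].T@i["t"],"rest",rest(w(22,-40,82)))
for k in((22,40,78),(22,0,78),(22,-40,107.5),(-22,40,78),(-22,0,78),(-22,-40,78)):print(k,proj(i,w(*k)))
E
```

```text
cam in world [0.4071 0.0246 0.4547] rest [-43.1834 -51.3397 184.6835]
(22, 40, 78) [270.4745 198.1453]
(22, 0, 78) [241.199  198.2183]
(22, -40, 107.5) [208.4793 205.6282]
(-22, 40, 78) [270.836  166.5562]
(-22, 0, 78) [240.5894 166.634 ]
(-22, -40, 78) [210.3475 166.7117]
```

View pics/w1.png

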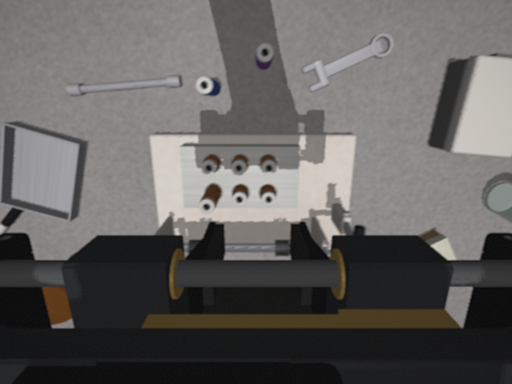

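The wrist view shows tall cap at (208,204) and the others at rows about 164 and 195. The fit is about 2 mm too far in x, so I'll use x=20.

>>> arm_command(
  rows="0 0 0 -0.02 -0.025 0 0.04; 0 0 0 -0.021 -0.026 0 0.04; 0 0 0 0 0 0.035 0.04; 0 0 0 0 0 0.035 0.04; 0 0 0 0 0 0.035 0.04; 0 0 0 0 0 0.025 0.04; 0 0 0 0 0 0 0.04; 0 0 0 0 0 0 0.04",
)

```text
clock: 2.75
position: [0.5204, -0.0362, 0.1363]
tcp_rot: [[-0.995, 0.102, 0.0], [0.102, 0.995, -0.0], [-0.0, -0.0, -1.0]]
force: [-0.5, -0.6, 0.0]
finger_gap: 0.462
grip_force: 0.0
```

```bash
python3 - <<'E'
from h import *
i=eyes.get_image("wrist");s=eyes.get_image("side")
cv2.imwrite("pics/w2.png",np.vstack([cv2.resize(i["color"],(400,300)),cv2.resize(s["color"][180:270,200:320],(400,300),interpolation=cv2.INTER_CUBIC)])[:,:,::-1])
ob=env.get_obs();print(ob["position"],"rest",rest(w(20,-40,82)))
for k in((22,-40,107.5),(22,0,78),(-22,-40,78)):print(k,proj(i,w(*k))*.78)
print(proj(i,ob["position"])*.78)
E
```

```text
[ 0.5216 -0.0362  0.1377] rest [ -2.9919 -12.7898  55.6525]
(22, -40, 107.5) [188.3364 166.2043]
(22, 0, 78) [224.3996 156.8132]
(-22, -40, 78) [189.0091 118.8801]
[200.7545 173.076 ]
```

View pics/w2.png

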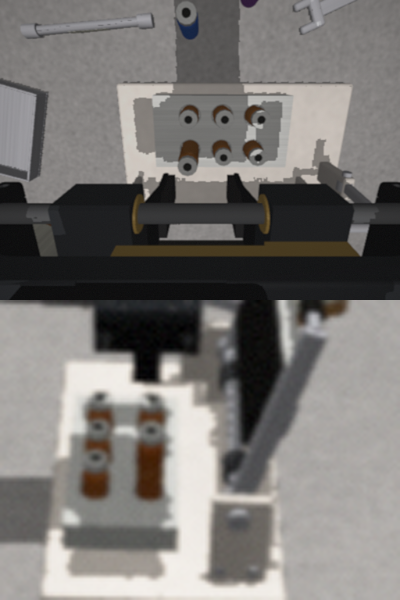

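The close wrist view puts the tall cap at (188,166), and the prediction was (188,166), so the fit is good. The TCP is still 13 mm short in y, so I'll correct that and then descend.

>>> arm_command(
  rows="0 0 0 -0.002 -0.0065 0 0.04; 0 0 0 -0.002 -0.0065 0 0.04; 0 0 0 0 0 0 0.04; 0 0 0 0 0 0 0.04",
)

```text
clock: 3.25
position: [0.5231, -0.0501, 0.1361]
tcp_rot: [[-0.995, 0.103, 0.001], [0.103, 0.995, 0.0], [-0.001, 0.0, -1.0]]
force: [-0.2, -0.0, -0.8]
finger_gap: 0.457
grip_force: 0.0
```

```bash
python3 -c "
from h import *
print(env.get_obs()['position'],rest(w(22,-40,81)))"
```

```text
[ 0.5231 -0.0501  0.1361] [-2.2333  0.8992 55.0986]
```

>>> arm_command(
  rows="0 0 0 -0.002 0.001 0.015 0.04; 0 0 0 0 0 0.015 0.04; 0 0 0 0 0 0.015 0.04; 0 0 0 0 0 0.01 0.04; 0 0 0 0 0 0 0.04; 0 0 0 0 0 0 0.04",
)

```text
clock: 3.85
position: [0.525, -0.0488, 0.0806]
tcp_rot: [[-0.995, 0.102, -0.0], [0.102, 0.995, -0.0], [0.0, -0.0, -1.0]]
force: [0.2, 0.5, 1.1]
finger_gap: 0.463
grip_force: 0.0
```

>>> arm_command(
  rows="0 0 0 0 0 0 0.015; 0 0 0 0 0 0 0.015; 0 0 0 0 0 0 0.015; 0 0 0 0 0 0 0.015; 0 0 0 0 0 0 0.015; 0 0 0 0 0 0 0.015",
  grip_force=15,
)

```text
clock: 4.45
position: [0.5255, -0.0491, 0.0813]
tcp_rot: [[-0.995, 0.102, 0.001], [0.102, 0.995, -0.0], [-0.001, 0.0, -1.0]]
force: [-0.9, -1.2, 2.7]
finger_gap: 0.174
grip_force: 1.2
```

>>> arm_command(
  rows="0 0 0 0 0 0 0.005; 0 0 0 0 0 0 0.005; 0 0 0 0 0 0 0.005; 0 0 0 0 0 0 0.005",
  grip_force=15,
)

```text
clock: 4.85
position: [0.5251, -0.049, 0.0808]
tcp_rot: [[-0.995, 0.102, 0.0], [0.102, 0.995, -0.0], [-0.0, -0.0, -1.0]]
force: [0.1, -1.6, 3.6]
finger_gap: 0.059
grip_force: 1.3
```

```bash
python3 - <<'E'
from h import *
i=eyes.get_image("wrist");s=eyes.get_image("side")
cv2.imwrite("pics/w3.png",np.hstack([cv2.resize(i["color"][120:320,150:350],(400,400)),cv2.resize(s["color"][170:270,200:300],(400,400),interpolation=cv2.INTER_CUBIC)])[:,:,::-1])
E
```

```text
(no output)
```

View pics/w3.png

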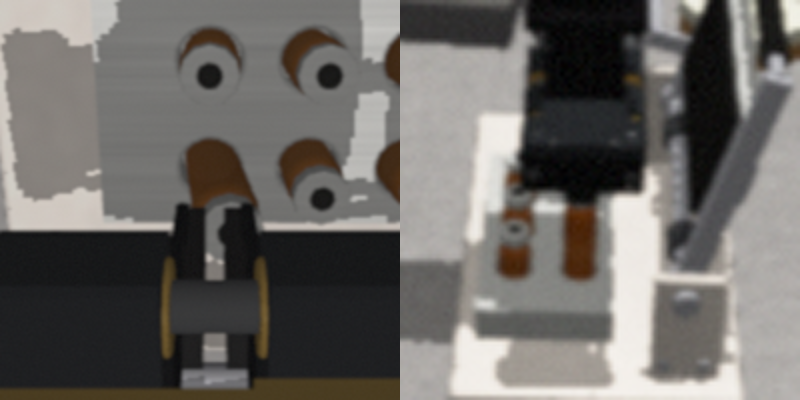

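```bash
python3 - <<'E'
from h import *
i=eyes.get_image("wrist");s=eyes.get_image("side")
f=lambda c,a,b,x,y:np.clip(cv2.resize(c[a:b,x:y],(400,400),interpolation=cv2.INTER_CUBIC).astype(float)*1.8,0,255).astype(np.uint8)
cv2.imwrite("pics/w4.png",np.hstack([f(i["color"],180,250,221,291),f(s["color"],195,245,320-100,270)])[:,:,::-1])
ob=env.get_obs();print(ob["position"],ob["force"],ob["grip_force"],ob["finger_gap"],i["fx"])
for n,q in(("w",i),("s",s)):
  for k in((22,-40,28),(22,-40,81),(22,-40,107)):
    p=proj(q,w(*k)); print(n,k,p,((p-[221,180])*400/70 if n=="w" else (p-[220,195])*8+[400,0]))
print(proj(s,ob["position"]))
E
```

```text
[ 0.5251 -0.0489  0.0808] [ 0.3109 -0.9951  2.8458] 1.2791241332888603 0.05533953431174272 290.4277797796409
w (22, -40, 28) [256.7953 196.8342] [204.5443  96.1955]
w (22, -40, 81) [256.6847 220.324 ] [203.9123 230.4228]
w (22, -40, 107) [256.6074 236.7365] [203.4708 324.2083]
s (22, -40, 28) [244.8425 241.8652] [598.74   374.9216]
s (22, -40, 81) [245.2492 226.916 ] [601.9936 255.3282]
s (22, -40, 107) [245.4563 219.3025] [603.6506 194.4196]
[245.0727 226.883 ]
```

View pics/w4.png

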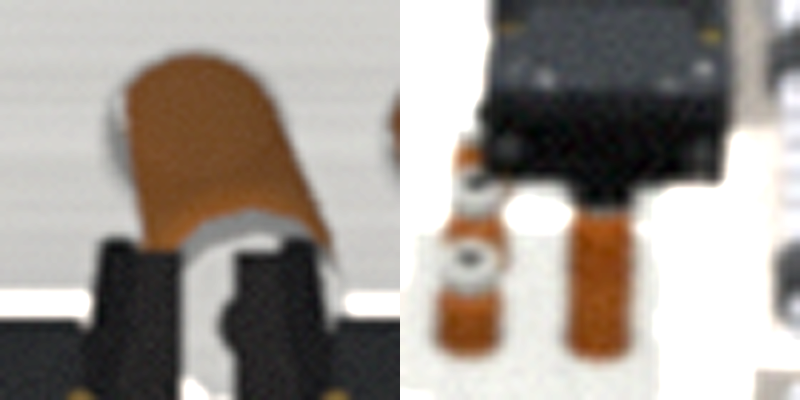

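The wrist crop shows the tall vial's cap leaning to +y, with one finger over it. The side crop shows the fingertips ending at row 210, about cap-top height, so the tips look higher than the TCP reading. I'll check this by calculation.

```bash
python3 - <<'E'
from h import *
i=eyes.get_image("wrist");s=eyes.get_image("side")
ob=env.get_obs();P=np.array(ob["position"]);R=np.array(ob["tcp_rot"])
for dz in(0,-10,-20,-25,-30):
  a=P+R@np.array([9.5,-10,dz])/1e3; b=P+R@np.array([0,-17,dz])/1e3
  print(dz,"w",(proj(i,a)-[221,180])*400/70,(proj(i,P+R@np.array([-9.5,-10,dz])/1e3)-[221,180])*400/70,"s",(proj(s,b)-[220,195])*8+[400,0])
g=s["color"][195:245,220:270].astype(int)
print(g[20:48:1,25].tolist())
E
```

```text
0 w [124.4189 153.1327] [126.6498 297.2032] s [599.7724 287.7397]
-10 w [120.2777 182.9275] [122.733  333.1896] s [600.3985 264.3899]
-20 w [115.6992 215.8684] [118.4147 372.8644] s [601.0306 240.8126]
-25 w [113.2237 233.6786] [116.0852 394.2669] s [601.3491 228.9375]
-30 w [110.6103 252.4815] [113.6299 416.8254] s [601.669  217.0043]
[[9, 9, 9], [6, 6, 5], [9, 8, 7], [6, 7, 9], [4, 7, 5], [29, 27, 28], [62, 54, 48], [85, 54, 36], [91, 48, 17], [87, 43, 10], [79, 39, 7], [76, 37, 7], [79, 40, 13], [77, 38, 12], [74, 37, 8], [79, 38, 14], [80, 42, 15], [78, 40, 12], [80, 41, 15], [77, 39, 9], [76, 38, 10], [76, 40, 15], [75, 39, 15], [75, 40, 13], [88, 62, 43], [115, 105, 93], [130, 129, 123], [134, 134, 131]]
```

Both views agree that the gripper really sits about 27 mm higher than the TCP reading suggests. I'll open, check that the vial settles back, and use that offset from here on.

>>> arm_command(
  rows="0 0 0 0 0 -0.008 0.005; 0 0 0 0 0 -0.008 0.005; 0 0 0 0 0 0 0.042; 0 0 0 0 0 0 0.042; 0 0 0 0 0 0 0.042; 0 0 0 0 0 0 0.042",
)

```text
clock: 5.75
position: [0.5248, -0.0488, 0.0965]
tcp_rot: [[-0.995, 0.102, -0.001], [0.102, 0.995, 0.0], [0.001, 0.0, -1.0]]
force: [-0.3, -0.2, -0.4]
finger_gap: 0.335
grip_force: 0.0
```

```bash
python3 - <<'E'
from h import *
i=eyes.get_image("wrist");s=eyes.get_image("side");c=i["color"]
cv2.imwrite("pics/w5.png",np.hstack([cv2.resize(c[150:270,196:316],(400,400),interpolation=cv2.INTER_CUBIC),cv2.resize(s["color"][190:250,210:270],(400,400),interpolation=cv2.INTER_CUBIC)])[:,:,::-1])
ob=env.get_obs();print(ob["position"],ob["force"],ob["finger_gap"],rest(w(22,-40,54)))
for k in((22,-40,28),(22,-40,107.5)):
  print(k,(proj(i,w(*k))-[196,150])*10/3,(proj(s,w(*k))-[210,190])*400/60+[400,0])
E
```

```text
[ 0.5248 -0.0488  0.0965] [ 0.1527 -0.8255 -0.8021] 0.41853717810651886 [-0.7088 -0.4924 42.5386]
(22, -40, 28) [202.0767 139.7512] [632.2833 345.768 ]
(22, -40, 107.5) [201.3057 256.753 ] [636.4024 194.3611]
```

View pics/w5.png

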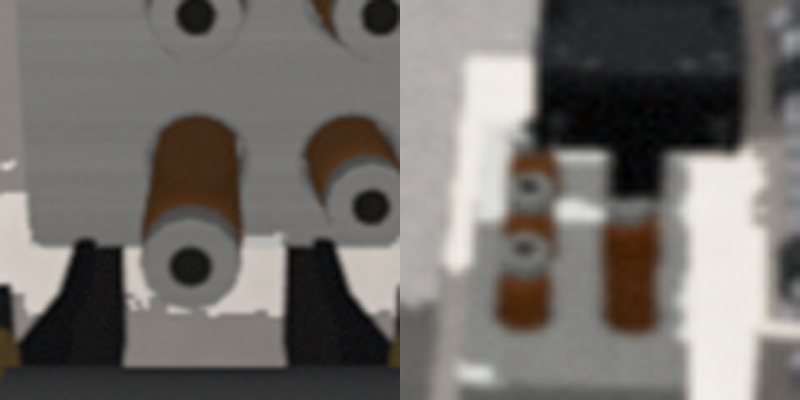

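The vial is upright again (cap at (192,258), foot as predicted). I'll descend to reported z of about 0.053, which puts the tips near 0.080.

>>> arm_command(
  rows="0 0 0 -0.001 -0.0015 0 0.034; 0 0 0 0 0 0 0.034; 0 0 0 0 0 0.012 0.034; 0 0 0 0 0 0.012 0.034; 0 0 0 0 0 0.012 0.034; 0 0 0 0 0 0.007 0.034; 0 0 0 0 0 0 0.034; 0 0 0 0 0 0 0.034",
)

```text
clock: 6.65
position: [0.5258, -0.0506, 0.0536]
tcp_rot: [[-0.995, 0.102, -0.0], [0.102, 0.995, -0.0], [0.0, -0.0, -1.0]]
force: [0.3, -0.6, 0.2]
finger_gap: 0.391
grip_force: 0.0
```

>>> arm_command(
  rows="0 0 0 0 0 0 0.02; 0 0 0 0 0 0 0.015; 0 0 0 0 0 0 0.01; 0 0 0 0 0 0 0.01; 0 0 0 0 0 0 0.01; 0 0 0 0 0 0 0.01",
  grip_force=15,
)

```text
clock: 7.25
position: [0.5263, -0.0505, 0.0542]
tcp_rot: [[-0.995, 0.102, 0.001], [0.102, 0.995, 0.0], [-0.001, 0.0, -1.0]]
force: [0.1, 0.3, 2.4]
finger_gap: 0.251
grip_force: 15.0
```

>>> arm_command(
  rows="0 0 0 0 0 -0.005 0.01; 0 0 0 0 0 -0.01 0.01; 0 0 0 0 0 -0.015 0.01; 0 0 0 0 0 -0.02 0.01; 0 0 0 0 0 -0.02 0.01; 0 0 0 0 0 -0.02 0.01; 0 0 0 0 0 -0.01 0.01; 0 0 0 0 0 0 0.01",
)

```text
clock: 8.05
position: [0.5272, -0.0505, 0.1559]
tcp_rot: [[-0.995, 0.102, 0.004], [0.102, 0.995, 0.001], [-0.004, 0.001, -1.0]]
force: [1.3, 0.1, 0.1]
finger_gap: 0.248
grip_force: 15.0
```

```bash
python3 - <<'E'
from h import *
ob=env.get_obs();P=np.array(ob["position"]);print(P,ob["finger_gap"],ob["grip_force"])
for n in("side","wrist"):
  s=eyes.get_image(n);c=cv2.cvtColor(s["color"],cv2.COLOR_RGB2HSV)
  m=((c[...,0]<14)&(c[...,1]>130)&(c[...,2]>35)).astype(np.uint8)
  k,l,st,ce=cv2.connectedComponentsWithStats(m)
  for j in range(1,k):
    if st[j,4]>15: print(n,st[j],ce[j])
  foot=P+[0,0,.027-.052]; 
  print("expect top/foot",proj(s,P+[0,0,.036]),proj(s,foot), "bore",proj(s,w(22,-40,28)))
  if n=="side": # vial outline direction
    sub=np.argwhere(l==l[tuple(np.round(proj(s,foot+[0,0,.02])[::-1]).astype(int))]);print("lean dir px",cv2.fitLine(sub[:,::-1].astype(np.float32),2,0,.01,.01).ravel(),"exp",proj(s,foot)-proj(s,foot+[0,0,.05]))
    print(sub.min(0),sub.max(0))
E
```

```text
[ 0.5272 -0.0505  0.1559] 0.24762810354869444 14.996033906936646
side [242 200   7  16  83] [245.2048 207.4458]
side [242 223   6   7  38] [244.6053 225.8421]
side [225 232   7   7  38] [227.8947 234.6842]
side [ 450  249   54   48 1533] [476.0796 272.3529]
side [301 286  30  28 625] [315.5472 299.6656]
side [438 301  31  26 249] [452.1968 316.0442]
side [300 324  23   9  59] [310.6102 329.1356]
side [505 347   7  29 107] [508.3271 362.1869]
expect top/foot [246.8725 193.2862] [246.3321 212.373 ] bore [244.8425 241.8652]
lean dir px [  0.0605  -0.9982 245.2048 207.4458] exp [-0.4405 15.5586]
[200 242] [215 248]
wrist [325 127  12  11  25] [329.6 131.6]
wrist [329 169  10   5  17] [333.7059 170.9412]
wrist [296 172   8   5  16] [300.125  174.3125]
wrist [251 195   9   9  27] [254.2222 199.1111]
wrist [247 203  17  16 106] [255.4528 210.4245]
wrist [259 218   6  10  24] [261.5417 223.    ]
wrist [262 231  11   7  18] [267.     233.1667]
wrist [ 58 302   7  13  32] [ 60.0625 307.125 ]
wrist [ 52 305   6   8  18] [ 54.6667 309.    ]
expect top/foot [257.2087 246.0299] [257.1586 208.9284] bore [257.9514 175.0348]
```

>>> arm_command(
  rows="0 0 0 0.003 -0.02 0 0.01; 0 0 0 0.003 -0.037 0 0.01; 0 0 0 0.003 -0.037 0 0.01; 0 0 0 0.003 -0.037 0 0.01; 0 0 0 0.003 -0.037 0 0.01; 0 0 0 0.003 -0.037 0 0.01; 0 0 0 0.003 -0.037 0 0.01; 0 0 0 0.003 -0.022 0 0.01",
)

```text
clock: 8.95
position: [0.4729, -0.3137, 0.1526]
tcp_rot: [[-0.994, 0.105, -0.002], [0.105, 0.994, -0.001], [0.002, -0.001, -1.0]]
force: [-0.5, -0.6, 0.5]
finger_gap: 0.25
grip_force: 15.0
```

>>> arm_command(
  rows="0 0 0 0 0 0.02 0.01; 0 0 0 0 0 0.02 0.01; 0 0 0 0 0 0.02 0.01; 0 0 0 0 0 0.02 0.01; 0 0 0 0 0 0 0.01; 0 0 0 0 0 0 0.01",
)

```text
clock: 9.55
position: [0.4744, -0.3105, 0.0732]
tcp_rot: [[-0.995, 0.102, -0.002], [0.102, 0.995, 0.0], [0.002, 0.0, -1.0]]
force: [0.0, -0.4, 0.4]
finger_gap: 0.251
grip_force: 15.0
```

```bash
python3 - <<'E'
from h import *
ob=env.get_obs();P=np.array(ob["position"]);print(P,ob["finger_gap"],ob["grip_force"],ob["force"],rest([.4754,-.3124,.031]))
E
```

```text
[ 0.4744 -0.3105  0.0732] 0.25068469537015264 14.996787160634995 [ 0.0315 -0.3514  0.3826] [-1.2669 -1.8341 42.1545]
```

Descend with a slow finish, watching the force.

>>> arm_command(
  rows="0 0 0 0 0 0.015 0.01; 0 0 0 0 0 0.012 0.01; 0 0 0 0 0 0.006 0.01; 0 0 0 0 0 0.004 0.01; 0 0 0 0 0 0 0.01; 0 0 0 0 0 0 0.01",
)

```text
clock: 10.15
position: [0.4753, -0.3108, 0.037]
tcp_rot: [[-0.995, 0.102, 0.0], [0.102, 0.995, -0.0], [-0.0, -0.0, -1.0]]
force: [0.1, 0.3, -0.1]
finger_gap: 0.245
grip_force: 15.0
```

>>> arm_command(
  rows="0 0 0 0 0 0.003 0.01; 0 0 0 0 0 0.002 0.01; 0 0 0 0 0 0 0.01; 0 0 0 0 0 0 0.01",
)

```text
clock: 10.55
position: [0.4751, -0.3106, 0.0318]
tcp_rot: [[-0.995, 0.102, 0.0], [0.102, 0.995, 0.0], [-0.0, 0.0, -1.0]]
force: [0.2, 0.1, 0.4]
finger_gap: 0.247
grip_force: 15.0
```

>>> arm_command(
  rows="0 0 0 0 0 0.0015 0.01; 0 0 0 0 0 0.001 0.01; 0 0 0 0 0 0 0.01; 0 0 0 0 0 0 0.01",
)

```text
clock: 10.95
position: [0.4751, -0.3106, 0.0293]
tcp_rot: [[-0.995, 0.102, 0.0], [0.102, 0.995, 0.0], [-0.0, 0.0, -1.0]]
force: [0.2, 0.2, -0.1]
finger_gap: 0.25
grip_force: 15.0
```

>>> arm_command(
  rows="0 0 0 0 0 0.001 0.01; 0 0 0 0 0 0 0.01; 0 0 0 0 0 0.001 0.01; 0 0 0 0 0 0 0.01",
)

```text
clock: 11.35
position: [0.4763, -0.3113, 0.0291]
tcp_rot: [[-0.995, 0.102, 0.003], [0.102, 0.995, -0.0], [-0.003, -0.0, -1.0]]
force: [-1.6, 0.3, 10.1]
finger_gap: 0.245
grip_force: 15.0
```

>>> arm_command(
  rows="0 0 0 0 0 -0.001 0.01; 0 0 0 0 0 0 0.01; 0 0 0 0 0 0 0.024; 0 0 0 0 0 0 0.028; 0 0 0 0 0 0 0.034; 0 0 0 0 0 0 0.04; 0 0 0 0 0 0 0.04; 0 0 0 0 0 0 0.04",
)

```text
clock: 12.15
position: [0.4751, -0.3106, 0.0281]
tcp_rot: [[-0.995, 0.102, -0.0], [0.102, 0.995, 0.0], [0.0, 0.0, -1.0]]
force: [-0.3, -0.1, -1.1]
finger_gap: 0.45
grip_force: 0.0
```

>>> arm_command(
  rows="0 0 0 0 0 -0.01 0.04; 0 0 0 0 0 -0.02 0.04; 0 0 0 0 0 -0.03 0.04; 0 0 0 0 0 -0.035 0.04; 0 0 0 0 0 -0.035 0.04; 0 0 0 0 0 -0.035 0.04; 0 0 0 0 0 -0.035 0.02; 0 0 0 0 0 0 0",
)

```text
clock: 12.95
position: [0.4774, -0.3128, 0.2342]
tcp_rot: [[-0.995, 0.102, 0.009], [0.102, 0.995, -0.003], [-0.009, -0.003, -1.0]]
force: [0.2, 0.3, -1.0]
finger_gap: 0.355
grip_force: 0.0
```

```bash
python3 - <<'E'
from h import *
ob=env.get_obs();print(ob["position"],ob["finger_gap"])
F=np.array([.4752,-.3113,.003])
for n in("side","top"):
  s=eyes.get_image(n);c=cv2.cvtColor(s["color"],cv2.COLOR_RGB2HSV)
  m=((c[...,0]<14)&(c[...,1]>130)&(c[...,2]>35)).astype(np.uint8)
  k,l,st,ce=cv2.connectedComponentsWithStats(m)
  for j in range(1,k):
    if st[j,4]>10 and abs(ce[j]-proj(s,F)).max()<60: print(n,st[j],ce[j])
  print("expect top/foot",proj(s,F+[0,0,.0795]),proj(s,F))
T=w(35,112,118);print("catch pre: ",rest(T))
E
```

```text
[ 0.4774 -0.3128  0.2342] 0.35461212060400504
side [228 309   8  20 132] [231.2273 318.0985]
expect top/foot [232.8808 303.3741] [232.6989 326.7801]
expect top/foot [358.4767 204.161 ] [352.6427 206.5223]
catch pre:  [-35.4571 417.3827 111.5073]
```

The vial stands upright in the tray (side blob 8x20 px, as expected). Now I'll move to the inner side of the catch thumb with the fingers shut.

>>> arm_command(
  rows="0 0 0 -0.005 0.03 0 0; 0 0 0 -0.005 0.045 0 0; 0 0 0 -0.005 0.045 0 0; 0 0 0 -0.005 0.045 0 0; 0 0 0 -0.005 0.045 0 0; 0 0 0 -0.005 0.045 0 0; 0 0 0 -0.005 0.045 0 0; 0 0 0 -0.005 0.045 0 0",
)

```text
clock: 13.85
position: [0.5491, 0.0303, 0.2269]
tcp_rot: [[-0.995, 0.102, -0.002], [0.102, 0.995, -0.0], [0.002, -0.0, -1.0]]
force: [0.9, -0.0, -0.2]
finger_gap: 0.006
grip_force: 0.0
```

>>> arm_command(
  rows="0 0 0 0 0.03 0 0; 0 0 0 0 0.025 0 0; 0 0 0 0 0.01 0 0; 0 0 0 0 0 0 0; 0 0 0 0 0 0 0",
)

```text
clock: 14.35
position: [0.5564, 0.0912, 0.2277]
tcp_rot: [[-0.995, 0.104, -0.001], [0.104, 0.995, -0.001], [0.001, -0.001, -1.0]]
force: [0.0, -1.3, -0.3]
finger_gap: 0.006
grip_force: 0.0
```

```bash
python3 - <<'E'
from h import *
ob=env.get_obs();print(ob["position"],ob["tcp_rot"],ob["finger_gap"],rest(w(40,105,113)))
E
```

```text
[0.5564 0.0912 0.2277] [[-0.9946  0.1037 -0.0009]
 [ 0.1037  0.9946 -0.0013]
 [ 0.0008 -0.0014 -1.    ]] 0.006190126123575003 [ -1.3313   2.2054 114.7417]
```

>>> arm_command(
  rows="0 0 0 0 0 0.02 0; 0 0 0 0 0 0.03 0; 0 0 0 0 0 0.03 0; 0 0 0 0 0 0.025 0; 0 0 0 0 0 0.01 0; 0 0 0 0 0 0 0; 0 0 0 0 0 0 0",
)

```text
clock: 15.05
position: [0.5575, 0.0924, 0.1145]
tcp_rot: [[-0.995, 0.103, 0.002], [0.103, 0.995, 0.0], [-0.002, 0.0, -1.0]]
force: [0.6, 0.1, -0.2]
finger_gap: 0.009
grip_force: 0.0
```

>>> arm_command(
  rows="0 0 0 0 0.008 0 0; 0 0 0 0 0.01 0 0; 0 0 0 0 0.01 0 0; 0 0 0 0 0.01 0 0; 0 0 0 0 0.01 0 0; 0 0 0 0 0.01 0 0; 0 0 0 0 0.01 0 0; 0 0 0 0 0.01 0 0",
)

```text
clock: 15.85
position: [0.5646, 0.1717, 0.1132]
tcp_rot: [[-0.995, 0.102, -0.0], [0.102, 0.995, -0.0], [0.0, -0.0, -1.0]]
force: [0.7, 0.3, -0.4]
finger_gap: 0.005
grip_force: 0.0
```

```bash
python3 - <<'E'
from h import *
ob=env.get_obs();P=np.array(ob["position"]);print(P,PR.T@(P[:2]-PO))
t=eyes.get_image("top");c=t["color"].max(2).astype(int)
for n,k in(("guard",(47,138,160)),("open",(47,229,111))):
  p=proj(t,w(*k));u,v=np.round(p).astype(int);print(n,p);print(c[v-5:v+6,u-5:u+6])
E
```

```text
[0.5646 0.1717 0.1132] [0.0389 0.1839]
guard [208.1125 165.5755]
[[39 36 39 48 58 60 60 61 60 60 60]
 [40 36 40 51 58 61 61 60 61 60 61]
 [39 36 40 50 59 60 61 60 60 61 61]
 [37 37 41 51 59 61 60 61 61 61 61]
 [38 36 42 54 59 60 60 60 61 60 61]
 [37 37 44 55 59 61 60 60 61 61 61]
 [35 36 46 56 60 60 62 60 61 60 61]
 [36 39 50 58 61 61 61 61 61 61 61]
 [36 40 50 59 60 60 61 60 61 60 62]
 [37 40 49 58 60 60 61 60 61 62 62]
 [46 47 53 58 59 59 59 60 61 62 63]]
open [178.1802 164.8056]
[[78 78 77 77 77 76 75 75 75 74 73]
 [78 77 77 77 76 75 76 75 75 73 73]
 [78 78 78 78 77 76 77 76 75 74 73]
 [78 78 78 76 77 76 75 75 75 74 73]
 [78 78 77 77 77 77 76 76 75 74 74]
 [77 78 78 77 77 76 76 75 75 74 73]
 [78 78 77 78 77 77 76 75 75 75 73]
 [78 78 76 77 77 76 76 76 75 74 74]
 [79 77 78 78 78 76 77 76 75 75 74]
 [78 78 78 77 77 76 77 76 76 74 73]
 [78 78 77 77 77 77 77 76 75 75 74]]
```

>>> arm_command(
  rows="0 0 0 0 0 -0.02 0; 0 0 0 0 0 -0.035 0; 0 0 0 0 0 -0.04 0; 0 0 0 0 0 -0.045 0; 0 0 0 0.01 -0.04 -0.02 0; 0 0 0 0.01 -0.04 0 0; 0 0 0 0.01 -0.04 0 0; 0 0 0 0.01 -0.04 0 0",
)

```text
clock: 16.7
position: [0.5079, 0.0141, 0.2735]
tcp_rot: [[-0.995, 0.102, 0.001], [0.102, 0.995, 0.0], [-0.001, 0.0, -1.0]]
force: [-0.6, -0.1, -0.4]
finger_gap: 0.007
grip_force: 0.0
```

```bash
python3 - <<'E'
from h import *
ob=env.get_obs();P=np.array(ob["position"]);print(P,PR.T@(P[:2]-PO),ob["joints"])
t=eyes.get_image("top");s=eyes.get_image("side")
print("guard t/s",proj(t,w(47,138,160)),proj(s,w(47,138,160)),"open",proj(t,w(47,229,111)),proj(s,w(47,229,111)))
f=lambda c,a,b,x,y:np.clip(cv2.resize(c[a:b,x:y],(400,400),interpolation=cv2.INTER_CUBIC)*1.6,0,255).astype(np.uint8)
cv2.imwrite("pics/c1.png",np.hstack([f(t["color"],110,230,170,290),f(s["color"],130,210,220,300)])[:,:,::-1])
E
```

```text
[0.5079 0.0141 0.2735] [-0.0018  0.0214] [-36.5447  -1.7353  31.4924  96.8352   0.8983  84.6057  78.9967]
guard t/s [208.1125 165.5755] [255.2003 166.7706] open [178.1802 164.8056] [254.498  164.6741]
```

View pics/c1.png

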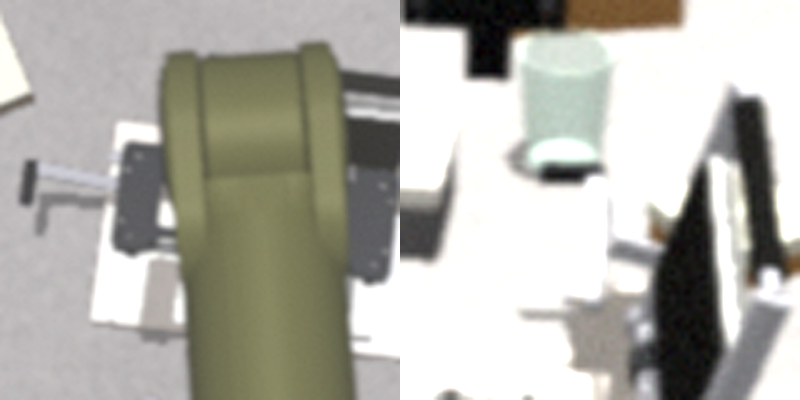

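The catch is open: the thumb is at top-crop (28,183), exactly the predicted open position. Now I'll turn the tool 90° for the lever grip, testing the direction first.

>>> arm_command(
  rows="0 0 -8 0 0 0 0.06; 0 0 -8 0 0 0 0.06",
)

```text
clock: 17.0
position: [0.5085, 0.0156, 0.2735]
tcp_rot: [[-0.983, -0.181, 0.0], [-0.181, 0.983, 0.001], [-0.001, 0.001, -1.0]]
force: [0.3, 0.1, 1.0]
finger_gap: 0.111
grip_force: 0.0
```

```bash
python3 - <<'E'
from h import *
ob=env.get_obs();print(ob["position"],ob["joints"])
E
```

```text
[0.5085 0.0156 0.2735] [-36.8294  -1.6401  31.6699  96.7628   0.8241  84.6044  95.1834]
```

>>> arm_command(
  rows="0 0 8.5 0 0 0 0.06; 0 0 8.5 0 0 0 0.06; 0 0 8.5 0 0 0 0.06; 0 0 8.5 0 0 0 0.06; 0 0 8.5 0 0 0 0.06; 0 0 8.5 0 0 0 0.06; 0 0 8.5 0 0 0 0.06; 0 0 8.5 0 0 0 0.06",
)

```text
clock: 17.8
position: [0.5086, 0.016, 0.2733]
tcp_rot: [[-0.527, 0.85, 0.0], [0.85, 0.527, 0.0], [0.0, 0.0, -1.0]]
force: [0.6, 0.4, -0.2]
finger_gap: 0.681
grip_force: 0.0
```

>>> arm_command(
  rows="0 0 8.5 0 0 0 0.06; 0 0 8.5 0 0 0 0.06; 0 0 8.5 0 0 0 0.06; 0 0 8.5 0 0 0 0.06; 0 0 4 0 0 0 0.06; 0 0 0 0 0 0 0.06; 0 0 0 0 0 0 0.06",
)

```text
clock: 18.5
position: [0.5086, 0.0159, 0.2733]
tcp_rot: [[0.1, 0.995, 0.0], [0.995, -0.1, -0.0], [-0.0, 0.0, -1.0]]
force: [-0.3, 0.1, -0.1]
finger_gap: 0.691
grip_force: 0.0
```

```bash
python3 - <<'E'
from h import *
ob=env.get_obs();print(ob["position"],ob["tcp_rot"],ob["joints"],ob["finger_gap"],rest(w(136,0,273)))
t=eyes.get_image("top");c=t["color"].astype(int)
for x in (125,130,135,140,145): print(x,[c[tuple(np.round(proj(t,w(x,y,250))[::-1]).astype(int))].tolist() for y in(-60,-40,60)])
E
```

```text
[0.5086 0.0159 0.2733] [[ 0.0999  0.995   0.    ]
 [ 0.995  -0.0999 -0.    ]
 [-0.      0.     -1.    ]] [-35.2434  -1.5148  30.0848  96.7076   0.7631  84.6033 -10.9724] 0.6906665745010957 [-23.1731 137.3183   0.2539]
125 [[95, 93, 93], [91, 89, 89], [75, 75, 55]]
130 [[46, 45, 44], [62, 61, 60], [74, 73, 55]]
135 [[42, 41, 41], [44, 44, 42], [70, 70, 53]]
140 [[43, 42, 41], [43, 42, 41], [66, 65, 50]]
145 [[87, 85, 85], [88, 86, 85], [65, 65, 52]]
```

>>> arm_command(
  rows="0 0 0 -0.005 0.025 0 0.06; 0 0 0 -0.006 0.035 0 0.06; 0 0 0 -0.006 0.04 0 0.06; 0 0 0 -0.006 0.037 0 0.06; 0 0 0 0 0 0 0.06; 0 0 0 0 0 0 0.06",
)

```text
clock: 19.15
position: [0.6423, -0.0214, 0.272]
tcp_rot: [[0.102, 0.995, -0.002], [0.995, -0.102, -0.001], [-0.002, -0.002, -1.0]]
force: [-0.6, 0.4, 0.9]
finger_gap: 0.688
grip_force: 0.0
```

```bash
python3 - <<'E'
from h import *
ob=env.get_obs();print(ob["position"],rest(w(136,0,201)))
E
```

```text
[ 0.6423 -0.0214  0.272 ] [ 0.6864  0.6625 70.9721]
```

>>> arm_command(
  rows="0 0 0 0 0 0.015 0.06; 0 0 0 0 0 0.02 0.06; 0 0 0 0 0 0.02 0.06; 0 0 0 0 0 0.015 0.06; 0 0 0 0 0 0 0.06; 0 0 0 0 0 0 0.06",
)

```text
clock: 19.75
position: [0.6422, -0.0208, 0.2038]
tcp_rot: [[0.101, 0.995, 0.001], [0.995, -0.101, 0.001], [0.001, 0.0, -1.0]]
force: [0.2, 0.5, 1.0]
finger_gap: 0.687
grip_force: 0.0
```

>>> arm_command(
  rows="0 0 0 0 0 0 0.04; 0 0 0 0 0 0 0.03; 0 0 0 0 0 0 0.02; 0 0 0 0 0 0 0.008; 0 0 0 0 0 0 0.008; 0 0 0 0 0 0 0.008; 0 0 0 0 0 0 0.008",
  grip_force=35,
)

```text
clock: 20.45
position: [0.6418, -0.0211, 0.2032]
tcp_rot: [[0.102, 0.995, -0.002], [0.995, -0.102, 0.0], [0.0, -0.002, -1.0]]
force: [-2.0, -0.6, 0.6]
finger_gap: 0.194
grip_force: 35.0
```

```bash
python3 - <<'E'
from h import *
ob=env.get_obs();P=np.array(ob["position"]);print(PR.T@(P[:2]-PO))
b=np.radians(np.arange(16,-91,-106/24));x=165*np.sin(b);z=165*np.cos(b)
for k in range(24):print(k,round(x[k+1]-x[k],1),round(z[k]-z[k+1],1), end=' | ')
E
```

```text
[ 0.1349 -0.0003]
0 -12.3 -3.0 | 1 -12.5 -2.1 | 2 -12.7 -1.1 | 3 -12.7 -0.1 | 4 -12.7 0.9 | 5 -12.6 1.8 | 6 -12.4 2.8 | 7 -12.2 3.7 | 8 -11.8 4.7 | 9 -11.4 5.6 | 10 -11.0 6.4 | 11 -10.4 7.3 | 12 -9.9 8.0 | 13 -9.2 8.8 | 14 -8.5 9.5 | 15 -7.7 10.1 | 16 -6.9 10.6 | 17 -6.1 11.2 | 18 -5.2 11.6 | 19 -4.3 12.0 | 20 -3.4 12.3 | 21 -2.4 12.5 | 22 -1.5 12.6 | 23 -0.5 12.7 |
```

>>> arm_command(
  rows="0 0 0 0 -0.0123 -0.003 0.008; 0 0 0 0 -0.0125 -0.0021 0.008; 0 0 0 0 -0.0127 -0.0011 0.008; 0 0 0 0 -0.0127 -0.0001 0.008; 0 0 0 0 -0.0127 0.0009 0.008; 0 0 0 0 -0.0126 0.0018 0.008; 0 0 0 0 0 0 0.008",
)

```text
clock: 21.15
position: [0.5673, -0.0133, 0.207]
tcp_rot: [[0.102, 0.995, 0.002], [0.995, -0.102, 0.001], [0.001, 0.002, -1.0]]
force: [3.0, -0.1, -2.6]
finger_gap: 0.192
grip_force: 35.0
```

```bash
python3 - <<'E'
from h import *
ob=env.get_obs();P=np.array(ob["position"]);q=PR.T@(P[:2]-PO)*1e3;d=np.array([q[0]-90,P[2]*1e3+44-88])
print(q,P[2],ob["force"],ob["finger_gap"],"r",np.hypot(*d),"beta",np.degrees(np.arctan2(*d)))
E
```

```text
[59.9982  0.0234] 0.20695586443315075 [ 2.9777 -0.113  -2.6203] 0.19211506594981534 r 165.69465994942266 beta -10.43189507099644
```

The arm is tracking the arc: radius 165.7 mm, force 3 N.

>>> arm_command(
  rows="0 0 0 0 -0.0124 0.0028 0.008; 0 0 0 0 -0.0122 0.0037 0.008; 0 0 0 0 -0.0118 0.0047 0.008; 0 0 0 0 -0.0114 0.0056 0.008; 0 0 0 0 -0.011 0.0064 0.008; 0 0 0 0 -0.0104 0.0073 0.008; 0 0 0 0 0 0 0.008",
)

```text
clock: 21.85
position: [0.4987, -0.0063, 0.1769]
tcp_rot: [[0.102, 0.995, 0.001], [0.995, -0.102, 0.001], [0.001, 0.001, -1.0]]
force: [0.2, -0.2, 4.3]
finger_gap: 0.192
grip_force: 35.0
```

>>> arm_command(
  rows="0 0 0 0 -0.0099 0.008 0.008; 0 0 0 0 -0.0092 0.0088 0.008; 0 0 0 0 -0.0085 0.0095 0.008; 0 0 0 0 -0.0077 0.0101 0.008; 0 0 0 0 -0.0069 0.0106 0.008; 0 0 0 0 -0.0061 0.0112 0.008; 0 0 0 0 0 0 0.008",
)

```text
clock: 22.55
position: [0.4496, -0.0012, 0.1179]
tcp_rot: [[0.102, 0.995, -0.003], [0.995, -0.102, 0.001], [0.0, -0.003, -1.0]]
force: [-3.8, 1.0, 6.9]
finger_gap: 0.193
grip_force: 35.0
```

```bash
cat > l.py <<'E'
from h import *
ob=env.get_obs();P=np.array(ob["position"]);q=PR.T@(P[:2]-PO)*1e3;d=np.array([q[0]-90,P[2]*1e3+44-88])
print(ob["clock"],q,P[2],ob["force"],ob["finger_gap"],"r",np.hypot(*d),"beta",np.degrees(np.arctan2(*d)),"rot",np.array(ob["tcp_rot"])[:,2],np.array(ob["joints"]))
E
python3 l.py
```

```text
22.55 [-58.3383   0.3957] 0.11792771594472845 [-3.8312  1.024   6.912 ] 0.1930284642742725 r 165.73938495340914 beta -63.509593005592535 rot [-0.0025  0.0006 -1.    ] [-35.4475  -4.359   31.2826 116.9441   2.4092  66.9437 -11.0306]
```

>>> arm_command(
  rows="0 0 0 0 -0.0052 0.0116 0.008; 0 0 0 0 -0.0043 0.012 0.008; 0 0 0 0 -0.0034 0.0123 0.008; 0 0 0 0 -0.0024 0.0125 0.008; 0 0 0 0 0 0 0.008",
)

```text
clock: 23.05
position: [0.4342, 0.0004, 0.0693]
tcp_rot: [[0.102, 0.995, -0.003], [0.995, -0.102, 0.0], [-0.0, -0.003, -1.0]]
force: [-4.9, 2.3, 6.9]
finger_gap: 0.194
grip_force: 35.0
```

>>> arm_command(
  rows="0 0 0 0 -0.001 0.0065 0.008; 0 0 0 0 -0.0005 0.0065 0.008; 0 0 0 0 -0.0003 0.0065 0.008; 0 0 0 0 0 0.006 0.008; 0 0 0 0 0 0 0.008; 0 0 0 0 0 0 0.008",
)

```text
clock: 23.65
position: [0.4324, 0.0005, 0.0447]
tcp_rot: [[0.102, 0.995, -0.004], [0.995, -0.102, 0.0], [0.0, -0.004, -1.0]]
force: [-6.5, 2.3, 6.2]
finger_gap: 0.196
grip_force: 35.0
```

```bash
python3 l.py
```

```text
23.65 [-75.6146   0.4097] 0.044710289020860994 [-6.5256  2.2867  6.231 ] 0.1955017176706824 r 165.61607506686985 beta -89.7542709071365 rot [-0.0039  0.0004 -1.    ] [-35.2884  -1.0125  31.8086 123.5268   0.5886  57.5566  -9.6502]
```

>>> arm_command(
  rows="0 0 0 0 0 0.002 0.008; 0 0 0 0 0 0.002 0.008; 0 0 0 0 0 0 0.008; 0 0 0 0 0 0 0.008",
)

```text
clock: 24.05
position: [0.4324, 0.0007, 0.0435]
tcp_rot: [[0.102, 0.995, -0.005], [0.995, -0.102, 0.002], [0.001, -0.005, -1.0]]
force: [-16.3, 0.6, 32.5]
finger_gap: 0.195
grip_force: 35.0
```

>>> arm_command(
  rows="0 0 0 0 -0.001 0 0.008; 0 0 0 0 0 0 0.008; 0 0 0 0 0 0 0.008; 0 0 0 0 0 0 0.008; 0 0 0 0 0 0 0.008; 0 0 0 0 0 0 0.008",
)

```text
clock: 24.65
position: [0.4325, 0.0007, 0.0436]
tcp_rot: [[0.102, 0.995, -0.003], [0.995, -0.102, 0.002], [0.001, -0.003, -1.0]]
force: [-14.0, 1.3, 29.5]
finger_gap: 0.195
grip_force: 35.0
```

```bash
python3 l.py; python3 - <<'E'
from h import *
s=eyes.get_image("side");t=eyes.get_image("top");c=cv2.cvtColor(s["color"],cv2.COLOR_RGB2HSV)
m=((c[...,0]<14)&(c[...,1]>130)&(c[...,2]>35)).astype(np.uint8)
k,l,st,ce=cv2.connectedComponentsWithStats(m)
for j in range(1,k):
  if st[j,4]>10 and 190<ce[j][0]<290: print(st[j],ce[j])
# right arm of the lever: grey pixels along rows at several x in the side view vs a level arm
for x in(60,20,-20,-60): print(x,proj(s,w(x,-106,88)),[int(s["color"][v,int(round(proj(s,w(x,-106,88))[0]))].max()) for v in range(int(proj(s,w(x,-106,88))[1])-6,int(proj(s,w(x,-106,88))[1])+8)])
E
```

```text
24.65 [-75.5129   0.5483] 0.04356049098816199 [-13.9841   1.2882  29.5035] 0.1954438336455436 r 165.5134815573475 beta -90.1521449539562 rot [-0.0029  0.0016 -1.    ] [-35.2667  -0.9481  31.8465 123.6261   0.4736  57.3383  -9.5332]
[228 309   8  20 127] [231.1102 318.1811]
60 [259.9184 241.6907] [234, 217, 203, 189, 130, 89, 85, 90, 152, 225, 237, 238, 238, 239]
20 [244.2103 241.3081] [154, 145, 179, 165, 117, 89, 82, 84, 106, 128, 134, 134, 129, 102]
-20 [228.5046 240.9256] [212, 174, 187, 182, 127, 88, 81, 79, 93, 122, 132, 134, 130, 118]
-60 [212.8014 240.5432] [121, 167, 191, 176, 122, 86, 84, 82, 90, 101, 105, 115, 132, 161]
```

The lever arm is level in the side view, with the same profile at all four points. It is hard on its stop with a steady 30 N, and the tray vial still stands. I'll hand in now.

```bash
python3 -c "
from bench import env
print(env.hand_in())"
```

```text
the job is handed in; nothing more can be done
None
```

I handed the job in at 24.7 s: the tall vial stands upright in the tray, the catch is flipped out, and the arm is still holding the lever down on its stop. I inferred that the caps are home from the lever being level at its stop, without looking at the caps. The first attempt to grip the tall vial closed on its cap and tipped it briefly, but it settled upright and the second grip held.

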